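Preset the chamber-gas needle valve and hold it for the gland nut

TASK

On the slate-grey gas panel, first shut off the supply by sliding the knurled sleeve all the way along its tube until it sits against the red collar. Then, using the crank handle on the handwheel, screw the needle valve clockwise right down to its stop and back it off exactly two full turns counter-clockwise. Finish with the gripper still holding the crank handle there, so that the stem cannot creep while I nip up the gland nut, and leave the things lying around the panel where they are.

Things in the scene. Friction and masses are not known exactly. Their poses are not given: they have to be found in the camera images.
- gas_panel: Fixed slate-grey plate 90 x 320 x 10 mm with a gas line along its y axis, 46 mm above the table. Origin: centre of its underside. At y in mm: supply bend -140, red collar (inner face -93), bright tube with the sleeve, green collar (inner face -27), both 33 mm thick; brass needle valve and handwheel +70; round gauge +124 (92 mm high); outlet bend +146. Only sleeve, wheel and handle move.
- sleeve_centre (a point): Centre of the shut-off valve's sliding sleeve, on the tube's axis, 46 mm above the table and 36 mm above the plate. The sleeve is 36 mm long: a knurled black waist 28 mm in diameter, 24 mm long, between two bright 33 mm rims, 6 mm long each. Its sides are free: it can be pinched from above across the tube (along the plate's x).
- sleeve (a joint): Position of the sleeve along its tube, in m: 0 against the green collar (supply open), 0.030 against the red collar (supply shut); it grows along the plate's -y. About 4 N of friction; it stays where it is left.
- wheel_axis (a point): Point on the upright axis of the handwheel (the valve stem), 132 mm above the table, level with the middle of the crank handle. The bright handwheel is 91 mm in diameter over its rim; its rim's top is 108 mm and its hub's top 113 mm above the table.
- handle_grip (a point): Middle of the crank handle, 132 mm above the table: an upright black barrel 18 to 19 mm in diameter, 44 mm tall (110 to 154 mm above the table), on the handwheel 34 mm from its axis. It spins freely on its own pin, so a gripper can hold it and carry it round the wheel's axis without turning the wrist.
- crank_handle: The same crank handle; origin at the centre of its underside, 110 mm above the table. It turns with the wheel and about itself, so its own orientation means nothing.
- valve (a joint): Opening of the needle valve in rad: 0 screwed down on its hard stop, growing counter-clockwise seen from above; two full turns are 12.57; upper stop at 20.5. The crank handle goes round the wheel's axis by the same angle, at constant height. Friction 0.12 N m, some 3.5 N at the handle; it stays where it is left.
- timer: White kitchen-type lab timer, 60 x 64 x 18 mm, lying loose beside the panel on the robot's side; origin at the centre of its underside.
- hex_key_3: Bright hex key, 30 x 98 x 6 mm, lying loose beside the panel on the robot's side; origin at the centre of its underside.
- tape_roll: Roll of yellow tape, 56 mm in diameter, 13 mm high, lying loose on the far side of the panel; origin at the centre of its underside.

How it is judged:
On the way, in this order (a step that is already met when the one before it is completed fails the run):
1. the sleeve is slid home against the red collar: the supply is shut (value of joint sleeve above 0.0275 m), for 0.2 s.
2. with the supply shut, the needle valve is screwed down to its stop (value of joint valve below 0.08 rad and value of joint sleeve above 0.0275 m), for 0.2 s.
3. the valve is backed off two turns with the handle (value of joint valve between 12.39 and 12.74 rad and contact force between the fingers and crank_handle above 1 N), for 0.2 s.
At the end, for the whole second after the job is handed in: The sleeve is within 2.5 mm of the red collar, the needle valve stands two turns open from its stop (within 10 degrees) and still, and the fingers hold the crank handle between them (contact force over 2 N, grasp point within 30 mm of the middle of the handle) (value of joint sleeve above 0.0275 m and value of joint valve between 12.39 and 12.74 rad and velocity of joint valve between -0.05 and 0.05 rad/s and contact force between the fingers and crank_handle above 2 N and distance between the grasp point and handle_grip below 0.03 m); the arm keeps its last pose, push and grip.
It fails at once if a thing lying around the panel is pushed more than 25 mm (distance of any of timer, hex_key_3, tape_roll from where it was at the start of the episode above 0.025 m).
It also fails if it takes over 72 s, if anything falls off the work surface, if the arm or the gripper's body presses on something with over 40 N, if the wrist force passes 120 N, or if a joint passes its speed limit or range.

ROBOT

A 7-joint arm with a two-finger parallel gripper is mounted at the origin on a cart in front of the work surface, level with it; the furniture and walls round the work are solid. World frame = base frame: x ahead of the robot, y to its left, z up, the work surface at z = 0. Lengths are in m, angles in rad, forces in N, time in s.
With the tool pointing down it reaches from about 0.35 to 0.9 m from the base axis. Payload 8.1 kg.
Tool frame: the origin (TCP) lies where the fingers leave the gripper's body, on its centre line; the fingertips stand 66 mm ahead of it and the grasp point (between the pads) lies 47 mm ahead of it; z points along the fingers, y is the line along which they close (so a half turn about z gives the same grasp; the last joint's range is limited). The gripper opens to 92 mm and grips with 3 to 60 N. Pads are 19 mm wide; open, the fingers measure 130 mm over their backs; the gripper's body (75 mm by 190 mm) begins 47 mm behind the grasp point.
Start: joints at [-1.4, 0.434, 0.025, 1.573, -0.012, 1.134, -0.075], TCP at [0.169, 0.602, 0.292] pointing down, gripper open.
Joint ranges: [-2.62, 2.62], [-0.44, 2.09], [-1.27, 1.32], [0.08, 2.57], [-1.32, 4.46], [0.12, 2], [-2.74, 2.74]. Speed limits (rad/s): [2.22, 2.22, 3.01, 3.01, 3.14, 3.14, 3.14].

INTERFACE

Orientations are given as a unit quaternion [w, x, y, z].
In Python, from plant import * gives the robot as it stands. The module is installed in compiled form; this text tells all that it offers.
- The arm moves only by the tool move_arm, never from a script. Its arguments are lists of equal length, an entry for each row: "hand": the gripper command: -1 is fully open, 1 is shut, values between are in proportion; "xyz": the shift along the world's x, y, z in m, a list of three; "delta_rot": the turn, a rotation vector about the world's x, y, z in rad, a list of three. In form: {"hand": [hand, ...], "xyz": [[dx, dy, dz], ...], "delta_rot": [[rx, ry, rz], ...]}. A call has 1 to 20 rows; each row shifts and turns the commanded pose from where the row before left it; what a row does not reach is not made up. A row lasts 1/8 s, in which the tool goes at most 62.5 mm and 10.7 degrees, less where a joint would pass 70% of its speed; a pose out of reach is approached as far as the arm can. A call with a gripper value outside its range is refused whole. The fingers move at their own pace and stop on an object; "grip_force" is the grip in N (left out, the last holds). Time passes only in rows, so rows that do not move let the fingers close. It gives the time, the measured TCP pose, the force, the opening and the grip force at its end, in the units of the state.
- observe(): the state, without advancing time (a new reading comes with each control period).
- capture(name): name is "scene" or "top"; returns a dict with "img" (400x640x3 uint8, red, green, blue), "depth" (400x640 float32, m along the optical axis (not along the pixel's ray), 0 where there is no reading), "fx", "fy", "cx", "cy" (pixels), "distortion" ([k1, k2, p1, p2, k3] as OpenCV has them; the pictures are not rectified), "xyz" and "rotation" of the camera in the world. Camera axes: x right, y down, z forward; pixel columns grow to the right and rows downward; lengths in m; the calibration is good to about 2 mm. A picture is of the moment at which its call begins.
- sign_off(): hands the job in; it is judged then, once.
The state is a dict: "time_s": time; "joints": joint angles; "dq": joint speeds; "tau": joint torques, N m; "position": TCP position; "tcp_rot": TCP orientation; "force": force on the tool from outside, world axes, zero at the start; "wrist_torque": the same for the moment, N m; "finger_gap": finger opening in m; "gripper_force": force on a finger pad.
Only numpy, scipy, OpenCV 4.12 (cv2) and the standard library are available. Lean on these libraries where they do the work, as an engineer would, in place of code of your own. Each camera call takes 0.05 s, during which the arm holds its last target. There are 200 camera calls.

## Working session

There is one attempt and no reset: what is moved stays moved. The work goes in short steps, Python scripts to look and compute and a tool call to move; the robot and the scene stay as the last step left them, time stands still between calls to the robot, and variables do not carry over. Pictures are saved under pics/ and viewed, at most 10 in all, crops included, and the job is handed in when it is done.

Besides the shell and the picture viewer there is one more tool, called after "Request:" as a command line: name --argument value ..., lists and objects as JSON in quotes. move_arm: Moves the arm, as the interface text tells. Its arguments: {"type":"object","properties":{"hand":{"type":"array","items":{"type":"number"}},"xyz":{"type":"array","items":{"type":"array","items":{"type":"number"}}},"delta_rot":{"type":"array","items":{"type":"array","items":{"type":"number"}}},"grip_force":{"type":"number"}},"required":["hand","xyz","delta_rot"]}

```bash
mkdir -p pics
cat > h.py <<'E'
from plant import *
import numpy as np, cv2
def K(c): return np.array([[c['fx'],0,c['cx']],[0,c['fy'],c['cy']],[0,0,1]]),np.array(c['distortion'],float)
def R(c):
    r=np.array(c['rotation'],float)
    if r.shape==(3,3): return r
    w,x,y,z=r.ravel()
    from scipy.spatial.transform import Rotation
    return Rotation.from_quat([x,y,z,w]).as_matrix()
def ray(c,uv):
    k,d=K(c); p=cv2.undistortPoints(np.array(uv,float).reshape(-1,1,2),k,d).reshape(-1,2)
    return np.c_[p,np.ones(len(p))]@R(c).T
def onz(c,uv,z):
    r=ray(c,uv); o=np.array(c['xyz']); return o+r*((z-o[2])/r[:,2])[:,None]
def cloud(c):
    v,u=np.mgrid[0:400,0:640]; r=ray(c,np.c_[u.ravel(),v.ravel()])
    return (np.array(c['xyz'])+r*c['depth'].reshape(-1,1)).reshape(400,640,3)
E
python3 - <<'E'
from h import *
for n in("scene","top"):
    c=capture(n); cv2.imwrite(f'pics/{n}0.png',c['img'][:,:,::-1]); print(n,c['xyz'],c['rotation'],c['fx'],c['distortion'])
    np.save(n+'0.npy',c,allow_pickle=True)
s=observe(); print(s)
E
```

```text
scene [ 0.30281971 -0.58173551  0.82574567] [-0.25083294  0.92159186 -0.28688581  0.07380925] 378.70931804296663 [-0.02187043  0.          0.          0.          0.        ]
top [ 0.35032709 -0.21230391  0.95184144] [ 0.0600425  -0.70314118  0.70468005 -0.07357584] 473.12226998025363 [0.01362993 0.         0.         0.         0.        ]
{'time_s': 0.1, 'joints': array([-1.39962649,  0.43513898,  0.02495222,  1.57400313, -0.01157996,
        1.13401347, -0.07513208]), 'dq': array([-0.00119673, -0.00192749,  0.0002364 , -0.00217806, -0.00041385,
        0.0012315 , -0.00066758]), 'tau': array([ 3.12622309e-03, -6.69118094e+01,  9.88155305e-01, -3.15136635e+01,
       -6.05142047e-02,  3.75720870e-02,  3.71751696e-05]), 'position': array([0.16891368, 0.60135664, 0.2915332 ]), 'tcp_rot': array([-2.80252169e-05,  1.36494251e-01,  9.90640609e-01, -7.08627360e-04]), 'force': array([0.67221239, 0.9996202 , 0.40220013]), 'wrist_torque': array([ 0.00827203,  0.04821735, -0.01176941]), 'gripper_force': 0.0, 'finger_gap': 0.09208960526132046}
```

View pics/scene0.png

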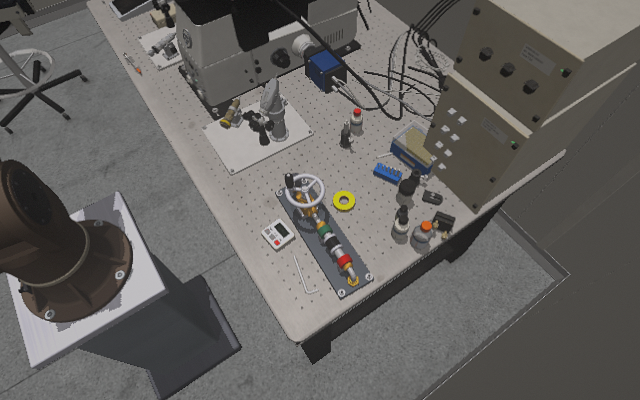

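View pics/top0.png

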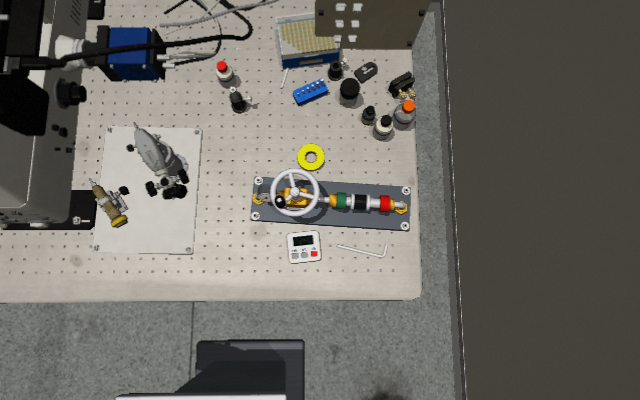

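The top view shows the panel at about (330,205). The wheel hub is at (295,192) with the black handle at (280,201), the green collar at (341,201), the sleeve at (361,202) and the red collar at (385,203). The timer (304,247) and hex key (365,250) lie on the robot's side, and the tape (311,157) is on the far side.

Run:
```python
from h import *
c=np.load('top0.npy',allow_pickle=True).item(); P=cloud(c); im=c['img']; hsv=cv2.cvtColor(im,cv2.COLOR_RGB2HSV)
roi=np.zeros((400,640),bool); roi[165:235,245:418]=1
def cen(m,z,n):
    v,u=np.nonzero(m); uv=np.array([[u.mean(),v.mean()]]); print(n,len(u),uv.round(1),'ray',onz(c,uv,z).round(4),'cloud med',np.median(P[m],0).round(4),'zmax',P[m][:,2].max().round(4),'u',u.min(),u.max(),'v',v.min(),v.max())
H,S,V=[hsv[...,i].astype(int) for i in range(3)]
cen(roi&((H<6)|(H>174))&(S>150)&(V>80),.055,'red')
cen(roi&(H>50)&(H<85)&(S>100)&(V>40),.055,'green')
cen(roi&(V<45)&(P[...,2]<.075)&(P[...,2]>.035)&(np.arange(640)[None]>348)&(np.arange(640)[None]<374),.055,'sleeveblack')
hm=roi&(P[...,2]>.14)&(P[...,2]<.17); cen(hm,.154,'handle top')
rim=roi&(P[...,2]>.098)&(P[...,2]<.114)
v,u=np.nonzero(rim); q=P[rim]; print('rim',len(u),q.min(0),q.max(0))
(cx,cy),r=cv2.minEnclosingCircle(np.c_[u,v].astype(np.float32)); print(cx,cy,r,onz(c,[[cx,cy]],.105), cv2.minEnclosingCircle(q[:,:2].astype(np.float32)))
# plate
pl=roi&(abs(P[...,2]-.010)<.006)&(V<120)
box=cv2.minAreaRect(P[pl][:,:2].astype(np.float32)); print('plate',box,pl.sum(),np.median(P[pl][:,2]))
v,u=np.nonzero(pl); b=cv2.boxPoints(cv2.minAreaRect(np.c_[u,v].astype(np.float32))); print(b,onz(c,b,.010))
x=np.linspace(0,0,1)
for n,m in (('tape',(H>22)&(H<34)&(S>150)&(V>120)&(np.arange(400)[:,None]<175)&(np.arange(640)[None]>290)&(np.arange(640)[None]<330)&(np.arange(400)[:,None]>140)),):
    cen(m,.013,n)
# obstacles high near
for (x0,x1,y0,y1) in ((.2,.7,-.5,.3),):
    g=(P[...,0]>x0)&(P[...,0]<x1)&(P[...,1]>y0)&(P[...,1]<y1)&(P[...,2]>.03)
    qq=P[g]
    hist=np.zeros((10,16))
    for p in qq: 
        i,j=int((p[0]-x0)/.05),int((p[1]-y0)/.05); hist[min(i,9),min(j,15)]=max(hist[min(i,9),min(j,15)],p[2])
    print((hist*1000).astype(int))
big=cv2.resize(im[165:265,240:420],None,fx=4.4,fy=4.4,interpolation=cv2.INTER_CUBIC); cv2.imwrite('pics/crop.png',big[:,:,::-1])
```

```text
red 148 [[384.4 202.9]] ray [[ 0.5055 -0.3498  0.055 ]] cloud med [ 0.5041 -0.3492  0.0604] zmax 0.0664 u 380 389 v 195 211
green 143 [[340.9 200.3]] ray [[ 0.5107 -0.2659  0.055 ]] cloud med [ 0.5094 -0.2656  0.0612] zmax 0.0669 u 336 345 v 192 208
sleeveblack 165 [[359.9 201.9]] ray [[ 0.5077 -0.3026  0.055 ]] cloud med [ 0.5065 -0.3023  0.0584] zmax 0.0632 u 354 365 v 194 209
handle top 93 [[279.6 200.7]] ray [[ 0.4924 -0.1551  0.154 ]] cloud med [ 0.492  -0.1555  0.1534] zmax 0.1584 u 275 285 v 196 206
rim 1022 [ 0.47254326 -0.22313909  0.09988248] [ 0.56259568 -0.13371098  0.11384374]
294.6290283203125 191.7903289794922 24.83738899230957 [[ 0.51761261 -0.17868191  0.105     ]] ((0.5179777145385742, -0.17872703075408936), 0.04560387507081032)
plate ((0.5287720561027527, -0.24927905201911926), (0.3203290104866028, 0.12173878401517868), 85.97705841064453) 3977 0.010848406545336808
[[249.92967 220.01494]
 [253.99516 161.3561 ]
 [412.9248  172.37102]
 [408.8593  231.02986]] [[ 0.47885976 -0.0860121   0.01      ]
 [ 0.59994274 -0.09132801  0.01      ]
 [ 0.57693539 -0.41718531  0.01      ]
 [ 0.4561803  -0.4041545   0.01      ]]
tape 450 [[310.3 156.7]] ray [[ 0.6091 -0.2067  0.013 ]] cloud med [ 0.6085 -0.206   0.0134] zmax 0.9518 u 297 323 v 144 169
[[  0   0   0   0   0   0   0   0   0   0   0   0   0   0   0   0]
 [  0   0   0   0   0   0   0   0   0   0   0   0   0   0   0   0]
 [  0   0   0   0   0   0   0   0   0   0   0   0   0   0   0   0]
 [  0   0   0   0   0 951   0   0   0   0   0   0   0   0   0   0]
 [  0   0   0   0   0   0   0   0   0   0   0   0   0   0   0   0]
 [  0   0  66  64  60 110 158 156   0   0   0   0  63  67   0 193]
 [  0   0  64  66  66 111 153 110  39   0 148 155  52  72  70 214]
 [  0   0   0   0   0 108 112 106   0   0 168 198 180   0  66 224]
 [  0   0  60  57   0   0   0   0   0   0   0 204 390 402 354 280]
 [  0  93  93  85   0   0   0   0   0   0 309 342 391 409 287 283]]
```

View pics/crop.png

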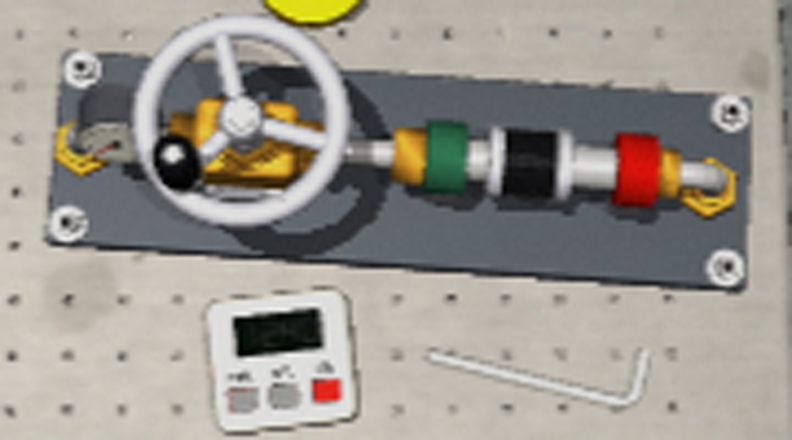

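Request:
move_arm --hand '[-1, -1, -1, -1, -1, -1, -1, -1, -1, -1, -1, -1, -1, -1, -1, -1, -1, -1, -1, -1]' --xyz '[[0.008, -0.045, 0.04], [0.008, -0.045, 0.04], [0.008, -0.045, 0.04], [0.008, -0.045, 0.04], [0.033, -0.037, 0], [0.033, -0.037, 0], [0.033, -0.037, 0], [0.033, -0.037, 0], [0.033, -0.037, 0], [0.033, -0.037, 0], [0.008, -0.043, 0], [0.008, -0.043, 0], [0.008, -0.043, 0], [0.008, -0.043, 0], [0.008, -0.043, 0], [0.008, -0.043, 0], [0.008, -0.043, 0], [0, -0.05, 0], [0, -0.05, 0], [0, -0.05, 0]]' --delta_rot '[[0, 0, 0], [0, 0, 0], [0, 0, 0], [0, 0, 0], [0, 0, -0.1138], [0, 0, -0.1138], [0, 0, -0.1138], [0, 0, -0.1138], [0, 0, -0.1138], [0, 0, -0.1138], [0, 0, -0.1138], [0, 0, -0.1138], [0, 0, -0.1138], [0, 0, -0.1138], [0, 0, -0.1138], [0, 0, -0.1138], [0, 0, 0], [0, 0, 0], [0, 0, 0], [0, 0, 0]]'

```text
time_s: 2.6
position: [0.4548, -0.2526, 0.4521]
tcp_rot: [-0.0, 0.731, 0.683, 0.0]
force: [0.1, 0.8, 0.6]
finger_gap: 0.0919
gripper_force: 0.0
```

Request:
move_arm --hand '[-1, -1, -1, -1, -1, -0.4, -0.4, -0.4, -0.4, -0.4, -0.4, -0.4, -0.4, -0.4, -0.4]' --xyz '[[0.0053, -0.005, -0.029], [0.0053, -0.005, -0.029], [0.0053, -0.005, -0.029], [0.0053, -0.005, -0.029], [0.0053, -0.005, -0.029], [0.0053, -0.005, -0.029], [0.0053, -0.005, -0.029], [0.0053, -0.005, -0.029], [0.0053, -0.005, -0.029], [0.0053, -0.005, -0.029], [0, 0, -0.0165], [0, 0, -0.0165], [0, 0, -0.0165], [0, 0, -0.0165], [0, 0, 0]]' --delta_rot '[[0, 0, 0], [0, 0, 0], [0, 0, 0], [0, 0, 0], [0, 0, 0], [0, 0, 0], [0, 0, 0], [0, 0, 0], [0, 0, 0], [0, 0, 0], [0, 0, 0], [0, 0, 0], [0, 0, 0], [0, 0, 0], [0, 0, 0]]'

```text
time_s: 4.47
position: [0.5074, -0.3008, 0.0951]
tcp_rot: [-0.001, 0.731, 0.682, -0.0]
force: [-0.5, -0.7, 0.0]
finger_gap: 0.0645
gripper_force: 0.0
```

Run:
```python
from h import *
a=capture('scene')['img'][170:310,240:420]
cv2.imwrite('pics/s1.png',cv2.resize(a,None,fx=4,fy=4,interpolation=cv2.INTER_CUBIC)[:,:,::-1])
s=observe();print(s['position'],s['force'],s['finger_gap'])
```

```text
[ 0.50780436 -0.30116868  0.09588602] [-0.58715407 -0.33965341  0.26431873] 0.06432478447893213
```

View pics/s1.png

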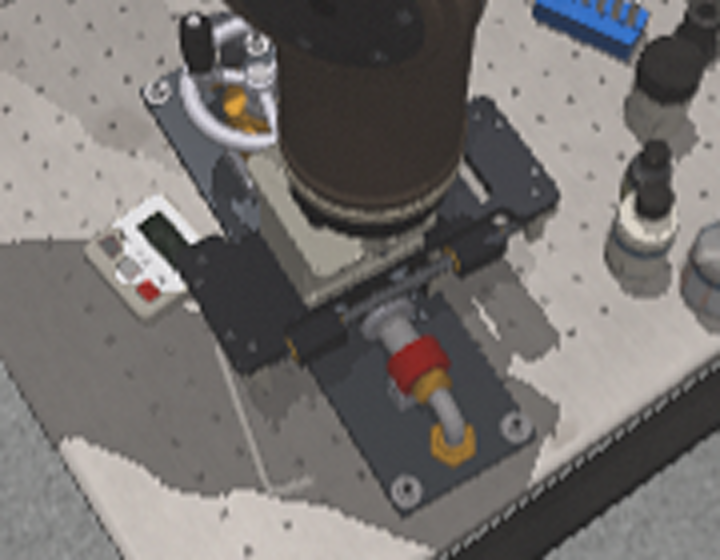

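The gripper straddles the tube. The sleeve's bright rim shows at (385,318) in the crop, just before the red collar at (418,362). Nothing is touching, so I'll close on the sleeve.

Request:
move_arm --hand '[1, 1, 1, 1, 1, 1]' --xyz '[[0, -0.001, 0], [0, 0, 0], [0, 0, 0], [0, 0, 0], [0, 0, 0], [0, 0, 0]]' --delta_rot '[[0, 0, 0], [0, 0, 0], [0, 0, 0], [0, 0, 0], [0, 0, 0], [0, 0, 0]]' --grip_force 20

```text
time_s: 5.28
position: [0.5103, -0.3024, 0.0966]
tcp_rot: [0.002, 0.731, 0.683, 0.001]
force: [7.0, -1.5, -4.5]
finger_gap: 0.0274
gripper_force: 20.0
```

Request:
move_arm --hand '[1, 1, 1, 1, 1, 1, 1]' --xyz '[[0.002, -0.003, 0], [-0.0002, -0.003, 0], [-0.0002, -0.003, 0], [-0.0002, -0.003, 0], [-0.0002, -0.003, 0], [-0.0002, -0.003, 0], [0, 0, 0]]' --delta_rot '[[0, 0, 0], [0, 0, 0], [0, 0, 0], [0, 0, 0], [0, 0, 0], [0, 0, 0], [0, 0, 0]]'

```text
time_s: 6.15
position: [0.5093, -0.3199, 0.0965]
tcp_rot: [-0.0, 0.731, 0.682, 0.0]
force: [0.6, 3.0, 5.3]
finger_gap: 0.0273
gripper_force: 20.0
```

Request:
move_arm --hand '[1, 1, 1, 1, 1]' --xyz '[[-0.0002, -0.003, 0], [-0.0002, -0.003, 0], [0, -0.002, 0], [0, 0, 0], [0, 0, 0]]' --delta_rot '[[0, 0, 0], [0, 0, 0], [0, 0, 0], [0, 0, 0], [0, 0, 0]]'

```text
time_s: 6.78
position: [0.5092, -0.3235, 0.0963]
tcp_rot: [-0.003, 0.73, 0.684, 0.002]
force: [-2.3, 18.2, 16.5]
finger_gap: 0.027
gripper_force: 20.0
```

Request:
move_arm --hand '[1, -0.4, -0.4, -0.4, -0.4, -0.4, -0.4, -0.4, -0.4, -0.4, -0.4, -0.4, -0.4, -0.4, -0.4, -0.4, -0.4, -0.4]' --xyz '[[0, 0.004, 0], [0, 0, 0], [0, 0, 0], [0, 0, 0], [0, 0, 0.02], [0, 0, 0.02], [0, 0, 0.02], [0, 0, 0.02], [0, 0, 0.04], [0, 0, 0.04], [-0.0028, 0.0285, 0], [-0.0028, 0.0285, 0], [-0.0028, 0.0285, 0], [-0.0028, 0.0285, 0], [-0.0028, 0.0285, 0], [-0.0028, 0.0285, 0], [0, 0, 0], [0, 0, 0]]' --delta_rot '[[0, 0, 0], [0, 0, 0], [0, 0, 0], [0, 0, 0], [0, 0, 0], [0, 0, 0], [0, 0, 0], [0, 0, 0], [0, 0, 0], [0, 0, 0], [0, 0, 0], [0, 0, 0], [0, 0, 0], [0, 0, 0], [0, 0, 0], [0, 0, 0], [0, 0, 0], [0, 0, 0]]'

```text
time_s: 9.02
position: [0.4919, -0.1539, 0.257]
tcp_rot: [0.0, 0.731, 0.682, 0.0]
force: [0.5, -0.8, 0.7]
finger_gap: 0.0639
gripper_force: 0.0
```

Run:
```python
from h import *
c=capture('top');P=cloud(c);hsv=cv2.cvtColor(c['img'],cv2.COLOR_RGB2HSV).astype(int)
H,S,V=hsv[...,0],hsv[...,1],hsv[...,2]
roi=np.zeros((400,640),bool); roi[185:220,335:400]=1
for n,m in(('red',((H<6)|(H>174))&(S>150)&(V>80)),('black',(V<45)&(P[...,2]>.035)&(P[...,2]<.075))):
    v,u=np.nonzero(m&roi); print(n,len(u),onz(c,[[u.mean(),v.mean()]],.055),u.min(),u.max())
a=np.hstack([cv2.resize(x['img'][165:245,240:420],None,fx=4,fy=4) for x in(c,)])
b=capture('scene')['img'][150:310,240:420]
cv2.imwrite('pics/t2.png',np.vstack([a[:300],cv2.resize(b,(720,640))[:300]])[:,:,::-1])
s=observe();print(s['position'],s['force'],s['finger_gap'],s['time_s'])
```

```text
red 141 [[ 0.505011   -0.34994093  0.055     ]] 380 389
black 147 [[ 0.50637611 -0.32245942  0.055     ]] 364 376
[ 0.4918132  -0.1543835   0.25669058] [-0.27000958 -0.17837264  0.06793172] 0.06413611284729796 9.125
```

View pics/t2.png

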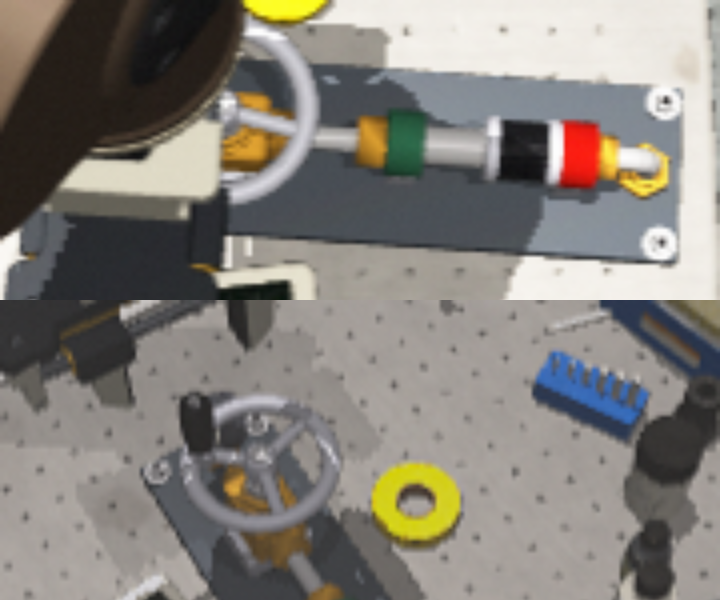

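The top view shows the sleeve's rim butting on the red collar at (560,150), with the fingers above the handle. Now I'll go down onto the handle and grip it.

Request:
move_arm --hand '[-0.4, -0.4, -0.4, -0.4, -0.4, -0.4, 1, 1, 1, 1, 1, 1]' --xyz '[[0, 0, -0.018], [0, 0, -0.018], [0, 0, -0.018], [0, 0, -0.018], [0, 0, 0], [0, 0, 0], [0, 0, 0], [0, 0, 0], [0, 0, 0], [0, 0, 0], [0, 0, 0], [0, 0, 0]]' --delta_rot '[[0, 0, 0], [0, 0, 0], [0, 0, 0], [0, 0, 0], [0, 0, 0], [0, 0, 0], [0, 0, 0], [0, 0, 0], [0, 0, 0], [0, 0, 0], [0, 0, 0], [0, 0, 0]]' --grip_force 20

```text
time_s: 10.62
position: [0.4932, -0.1535, 0.1845]
tcp_rot: [0.001, 0.731, 0.683, 0.001]
force: [5.4, -1.9, -5.2]
finger_gap: 0.0175
gripper_force: 20.0
```

Request:
move_arm --hand '[1, 1, 1, 1]' --xyz '[[0.007, 0.0054, 0], [0.0082, 0.0034, 0], [0.0088, 0.0012, 0], [0, 0, 0]]' --delta_rot '[[0, 0, 0], [0, 0, 0], [0, 0, 0], [0, 0, 0]]'

```text
time_s: 11.12
position: [0.5163, -0.1422, 0.1844]
tcp_rot: [-0.001, 0.731, 0.683, 0.0]
force: [-0.5, 3.4, 5.7]
finger_gap: 0.0178
gripper_force: 20.0
```

Request:
move_arm --hand '[1, 1, 1, 1]' --xyz '[[0.0088, -0.0012, 0], [0.0082, -0.0034, 0], [0.007, -0.0054, 0], [0.0054, -0.007, 0]]' --delta_rot '[[0, 0, 0], [0, 0, 0], [0, 0, 0], [0, 0, 0]]'

```text
time_s: 11.62
position: [0.5469, -0.1569, 0.1845]
tcp_rot: [-0.001, 0.73, 0.684, 0.002]
force: [3.3, 9.0, 4.4]
finger_gap: 0.0178
gripper_force: 20.0
```

Request:
move_arm --hand '[1, 1, 1, 1]' --xyz '[[0.0034, -0.0082, 0], [0.0012, -0.0088, 0], [-0.0012, -0.0088, 0], [-0.0034, -0.0082, 0]]' --delta_rot '[[0, 0, 0], [0, 0, 0], [0, 0, 0], [0, 0, 0]]'

```text
time_s: 12.12
position: [0.5482, -0.1929, 0.1846]
tcp_rot: [0.001, 0.73, 0.683, 0.002]
force: [7.1, 1.3, -3.1]
finger_gap: 0.0178
gripper_force: 20.0
```

Request:
move_arm --hand '[1, 1, 1, 1]' --xyz '[[-0.0054, -0.007, 0], [-0.007, -0.0054, 0], [-0.0082, -0.0034, 0], [-0.0088, -0.0012, 0]]' --delta_rot '[[0, 0, 0], [0, 0, 0], [0, 0, 0], [0, 0, 0]]'

```text
time_s: 12.62
position: [0.5173, -0.2101, 0.1845]
tcp_rot: [0.0, 0.73, 0.683, 0.001]
force: [5.9, 6.0, 1.0]
finger_gap: 0.0176
gripper_force: 20.0
```

Request:
move_arm --hand '[1, 1, 1, 1]' --xyz '[[-0.0088, 0.0012, 0], [-0.0082, 0.0034, 0], [-0.007, 0.0054, 0], [-0.0054, 0.007, 0]]' --delta_rot '[[0, 0, 0], [0, 0, 0], [0, 0, 0], [0, 0, 0]]'

```text
time_s: 13.12
position: [0.4892, -0.193, 0.1846]
tcp_rot: [0.002, 0.73, 0.683, 0.002]
force: [13.3, 1.8, -9.2]
finger_gap: 0.0176
gripper_force: 20.0
```

Request:
move_arm --hand '[1, 1, 1]' --xyz '[[-0.0034, 0.0082, 0], [-0.0012, 0.0088, 0], [0.0012, 0.0088, 0]]' --delta_rot '[[0, 0, 0], [0, 0, 0], [0, 0, 0]]'

```text
time_s: 13.5
position: [0.4847, -0.1678, 0.1846]
tcp_rot: [0.001, 0.731, 0.683, 0.001]
force: [-1.1, -0.8, 0.3]
finger_gap: 0.0046
gripper_force: 0.0
```

The grip was lost, so I'll lift clear, move aside and look.

Request:
move_arm --hand '[0.9, 0.9, 0.9, 0.9, 0.9, 0.9, -0.4, -0.4, -0.4]' --xyz '[[0, 0, 0.025], [0, 0, 0.025], [0, 0, 0.025], [-0.03, -0.04, 0], [-0.03, -0.04, 0], [-0.03, -0.04, 0], [-0.03, -0.04, 0], [0, 0, 0], [0, 0, 0]]' --delta_rot '[[0, 0, 0], [0, 0, 0], [0, 0, 0], [0, 0, 0], [0, 0, 0], [0, 0, 0], [0, 0, 0], [0, 0, 0], [0, 0, 0]]'

```text
time_s: 14.62
position: [0.3632, -0.3279, 0.2591]
tcp_rot: [-0.0, 0.731, 0.682, 0.0]
force: [-0.1, 0.7, -0.5]
finger_gap: 0.03
gripper_force: 0.0
```

```bash
cat > meas.py <<'E'
from h import *
c=capture('top');P=cloud(c)
roi=np.zeros((400,640),bool); roi[165:225,255:335]=1
hm=roi&(P[...,2]>.14)&(P[...,2]<.165)&(c['img'].max(2)<90)
v,u=np.nonzero(hm); print('px',len(u),u.min(),u.max(),v.min(),v.max())
h=onz(c,[[(u.min()+u.max())/2,(v.min()+v.max())/2]],.154)[0]; print('bbox',h,'mean',onz(c,[[u.mean(),v.mean()]],.154))
d=h[:2]-[.5178,-.1787]; print('r',np.hypot(*d),'ang',np.degrees(np.arctan2(d[1],d[0])))
s=observe();print(s['position'],s['time_s'],s['finger_gap'])
E
python3 - <<'E'
import meas
from h import *
a=meas.c['img'][155:245,240:400]
cv2.imwrite('pics/t3.png',cv2.resize(a,None,fx=4,fy=4,interpolation=cv2.INTER_CUBIC)[:,:,::-1])
E
```

```text
px 73 297 307 200 210
bbox [ 0.48492421 -0.19336942  0.154     ] mean [[ 0.48447348 -0.19325432  0.154     ]]
r 0.03600013299232243 ang -155.95322517732947
[ 0.36370204 -0.32742631  0.25900187] 14.675 0.03404179732217441
```

View pics/t3.png

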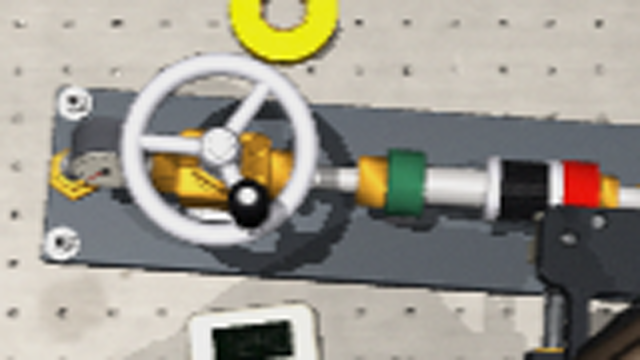

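The handle now sits at crop pixel (248,203), about -155° from the axis, which is where the motion stalled, so this is probably the stop. I'll regrip it harder and check.

Request:
move_arm --hand '[-0.4, -0.4, -0.4, -0.4, -0.4, -0.4, -0.4, -0.4, -0.4, -0.4, 1, 1, 1, 1, 1, 1]' --xyz '[[0.0304, 0.0337, 0], [0.0304, 0.0337, 0], [0.0304, 0.0337, 0], [0.0304, 0.0337, 0], [0, 0, 0], [0, 0, -0.0185], [0, 0, -0.0185], [0, 0, -0.0185], [0, 0, -0.0185], [0, 0, 0], [0, 0, 0], [0, 0, 0], [0, 0, 0], [0, 0, 0], [0, 0, 0], [0, 0, 0]]' --delta_rot '[[0, 0, 0], [0, 0, 0], [0, 0, 0], [0, 0, 0], [0, 0, 0], [0, 0, 0], [0, 0, 0], [0, 0, 0], [0, 0, 0], [0, 0, 0], [0, 0, 0], [0, 0, 0], [0, 0, 0], [0, 0, 0], [0, 0, 0], [0, 0, 0]]' --grip_force 45

```text
time_s: 16.68
position: [0.4875, -0.1938, 0.1857]
tcp_rot: [0.003, 0.731, 0.683, 0.001]
force: [11.1, -1.2, -8.4]
finger_gap: 0.0173
gripper_force: 45.0
```

Request:
move_arm --hand '[1, 1, 1, 1, 1]' --xyz '[[0.001, 0.003, 0], [0, 0.0025, 0], [0, 0.0025, 0], [0, 0, 0], [0, 0, 0]]' --delta_rot '[[0, 0, 0], [0, 0, 0], [0, 0, 0], [0, 0, 0], [0, 0, 0]]'

```text
time_s: 17.3
position: [0.4875, -0.1924, 0.186]
tcp_rot: [0.007, 0.732, 0.681, -0.002]
force: [10.1, -26.2, -19.8]
finger_gap: 0.017
gripper_force: 45.0
```

It holds against 26 N with almost no movement, where friction alone is 3.5 N, so this is the stop, at TCP about (0.4875, -0.193). Next I'll back off counter-clockwise, starting with a half turn.

Request:
move_arm --hand '[1, 1, 1, 1, 1, 1, 1, 1, 1, 1, 1, 1, 1]' --xyz '[[0, -0.007, 0], [0.0061, -0.0087, 0], [0.0085, -0.0064, 0], [0.0101, -0.0035, 0], [0.0106, -0.0002, 0], [0.0102, 0.0031, 0], [0.0087, 0.0061, 0], [0.0064, 0.0085, 0], [0.0035, 0.0101, 0], [0.0002, 0.0106, 0], [-0.0031, 0.0102, 0], [0, 0, 0], [0, 0, 0]]' --delta_rot '[[0, 0, 0], [0, 0, 0], [0, 0, 0], [0, 0, 0], [0, 0, 0], [0, 0, 0], [0, 0, 0], [0, 0, 0], [0, 0, 0], [0, 0, 0], [0, 0, 0], [0, 0, 0], [0, 0, 0]]'

```text
time_s: 18.92
position: [0.5479, -0.1624, 0.1856]
tcp_rot: [0.0, 0.731, 0.683, 0.001]
force: [4.5, 3.1, 1.1]
finger_gap: 0.0174
gripper_force: 45.0
```

Request:
move_arm --hand '[1, 1, 1, 1, 1, 1, 1, 1, 1, 1, 1, 1]' --xyz '[[-0.0061, 0.0087, 0], [-0.0085, 0.0064, 0], [-0.0101, 0.0035, 0], [-0.0106, 0.0002, 0], [-0.0102, -0.0031, 0], [-0.0087, -0.0061, 0], [-0.0064, -0.0085, 0], [-0.0035, -0.0101, 0], [-0.0002, -0.0106, 0], [0.0031, -0.0102, 0], [0, 0, 0], [0, 0, 0]]' --delta_rot '[[0, 0, 0], [0, 0, 0], [0, 0, 0], [0, 0, 0], [0, 0, 0], [0, 0, 0], [0, 0, 0], [0, 0, 0], [0, 0, 0], [0, 0, 0], [0, 0, 0], [0, 0, 0]]'

```text
time_s: 20.42
position: [0.4872, -0.1927, 0.1856]
tcp_rot: [0.001, 0.731, 0.683, 0.001]
force: [7.6, 0.9, -1.9]
finger_gap: 0.017
gripper_force: 45.0
```

One turn is done and the arm is back at the stop angle. Now the second turn, in two halves.

Request:
move_arm --hand '[1, 1, 1, 1, 1, 1, 1, 1, 1, 1, 1]' --xyz '[[0.0061, -0.0087, 0], [0.0085, -0.0064, 0], [0.0101, -0.0035, 0], [0.0106, -0.0002, 0], [0.0102, 0.0031, 0], [0.0087, 0.0061, 0], [0.0064, 0.0085, 0], [0.0035, 0.0101, 0], [0.0002, 0.0106, 0], [-0.0031, 0.0102, 0], [0, 0, 0]]' --delta_rot '[[0, 0, 0], [0, 0, 0], [0, 0, 0], [0, 0, 0], [0, 0, 0], [0, 0, 0], [0, 0, 0], [0, 0, 0], [0, 0, 0], [0, 0, 0], [0, 0, 0]]'

```text
time_s: 21.8
position: [0.5479, -0.1625, 0.1857]
tcp_rot: [0.001, 0.731, 0.683, 0.001]
force: [7.0, 2.2, 0.4]
finger_gap: 0.0177
gripper_force: 45.0
```

Request:
move_arm --hand '[1, 1, 1, 1, 1, 1, 1, 1, 1, 1, 1, 1, 1]' --xyz '[[-0.0061, 0.0087, 0], [-0.0085, 0.0064, 0], [-0.0101, 0.0035, 0], [-0.0106, 0.0002, 0], [-0.0102, -0.0031, 0], [-0.0087, -0.0061, 0], [-0.0064, -0.0085, 0], [-0.0035, -0.0101, 0], [-0.0002, -0.0106, 0], [0.0031, -0.0102, 0], [0, 0, 0], [0, 0, 0], [0, 0, 0]]' --delta_rot '[[0, 0, 0], [0, 0, 0], [0, 0, 0], [0, 0, 0], [0, 0, 0], [0, 0, 0], [0, 0, 0], [0, 0, 0], [0, 0, 0], [0, 0, 0], [0, 0, 0], [0, 0, 0], [0, 0, 0]]'

```text
time_s: 23.42
position: [0.4872, -0.1927, 0.1856]
tcp_rot: [0.001, 0.731, 0.683, 0.001]
force: [8.7, 2.4, -1.6]
finger_gap: 0.0172
gripper_force: 45.0
```

Run:
```python
from h import *
c=capture('top');hsv=cv2.cvtColor(c['img'],cv2.COLOR_RGB2HSV).astype(int);b=capture('scene')
s=observe();print({k:s[k] for k in('time_s','position','force','finger_gap','gripper_force','dq')})
a=cv2.resize(c['img'][140:270,240:420],(720,520)) 
cv2.imwrite('pics/end.png',a[:,:,::-1])
cv2.imwrite('pics/end2.png',cv2.resize(b['img'][150:300,240:420],(720,600),interpolation=cv2.INTER_CUBIC)[:,:,::-1])
```

```text
{'time_s': 23.525, 'position': array([ 0.48715875, -0.19272833,  0.18564683]), 'force': array([ 8.45633458,  0.78369825, -2.28807384]), 'finger_gap': 0.01721912232286963, 'gripper_force': 44.99893029758823, 'dq': array([ 0.00115137, -0.00057594, -0.00055903, -0.00109094, -0.00039551,
       -0.00101965, -0.00254094])}
```

View pics/end2.png

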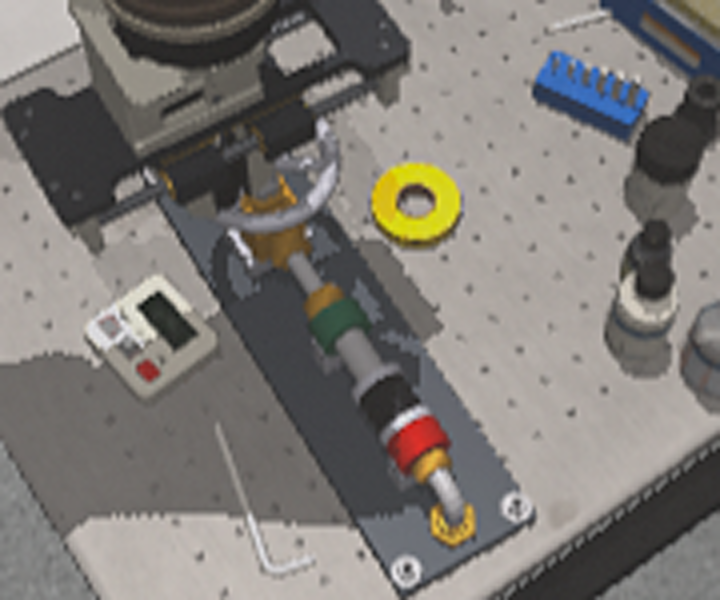

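View pics/end.png

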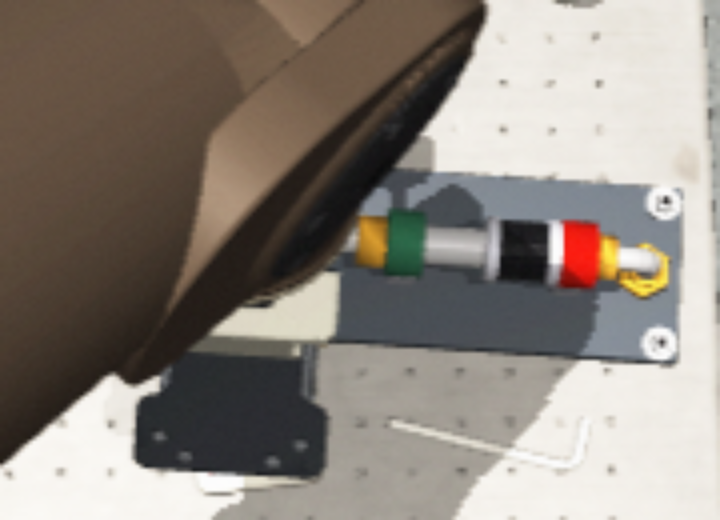

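Both views show the sleeve still tight against the red collar (558,250 in the top view). The timer, hex key and tape haven't moved. The TCP is back at the stop angle after two turns, with a 45 N grip on the handle.

```bash
python3 -c "
from plant import *
print(sign_off())"
```

```text
the job is handed in; nothing more can be done
None
```

I slid the sleeve home against the red collar, screwed the valve down to its stop and backed it off two full turns, and handed in with the gripper still holding the crank handle at 45 N. The loose items looked unmoved, and the grip slipped once at the stop, so I regripped and confirmed the stop before backing off.

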